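Press both battery trays home on the bench bracket

TASK

Two battery trays of the opened metal chassis stand partly out, one in an end and one in a side next to it. Slide the chassis against the tongue of the bent steel bracket that is screwed to the bench so that the tongue presses one tray fully home, turn the chassis and press the other tray fully home in the same way, and then slide the chassis onto the middle of the thin grey sheet, square to it with long sides along long sides (either way round), and let go. Keep the chassis flat on the bench throughout, do not press the trays with the gripper, and leave the bottle, the solder reel, the bowl and the battery where they stand.

Things in the scene. Friction and masses are not known exactly. Their poses are not given: they have to be found in the camera images.
- chassis: Loose open-topped aluminium chassis on the bench, 160 mm (its x) by 140 mm (y), 46 mm high, walls and floor 3 mm thick, about 0.7 kg; nothing in it stands above 46 mm. Origin at the centre of its underside. x points out through the end wall with the end tray, y out through the adjoining side wall with the side tray, z up.
- bay_centre (a point): Centre of the empty bay in the chassis, 23 mm above the bench (chassis x 3, y -7.5 mm); axes as the chassis. The bay is open above, 74 mm clear along x and 75 mm along y, its floor 3 mm above the bench, framed by steel walls 3 mm thick whose tops are 38 mm above the bench. Shut or spread fingers fit in it to push, hook or turn the chassis.
- end_tray (a joint): Travel of the end tray along the chassis's -x: 0 = its front stands 14 mm outside the end wall, 0.018 m = fully home, front 4 mm inside the wall (wall face 80 mm from the chassis's middle). It starts between 0 and 0.004, slides stiffly (about 5 N) and stays where it is left.
- side_tray (a joint): Travel of the side tray along the chassis's -y: 0 = its front stands 14 mm outside the side wall, 0.018 m = fully home, front 4 mm inside the wall (wall face 70 mm from the chassis's middle). Starts between 0 and 0.004, slides stiffly (about 5 N), stays where it is left.
- end_tray_front (a point): Centre of the outer face of the end tray's black front plate (64 mm wide, 28 mm high, 9 to 37 mm above the bench). It moves with the tray in a window 70 mm wide and 31 mm high in the middle of the end wall; axes as the chassis.
- side_tray_front (a point): Centre of the outer face of the side tray's black front plate (64 mm wide, 28 mm high, 9 to 37 mm above the bench). It moves with the tray in a window 70 mm wide and 31 mm high in the middle of the side wall; axes as the chassis.
- tongue_tip (a point): Middle of the flat end of the bent steel bracket's tongue; the bracket is fixed to the bench. The tongue is 36 mm wide, 14 mm high (16 to 30 mm above the bench) and sticks out 16 mm from the upright plate (124 mm wide, 58 mm high, its foot 66 mm deep behind it). x points from the tongue's end into the bracket, the way a chassis is pushed onto it; y along the plate.
- pad: Thin grey fabric-faced sheet with a dark rim, 200 mm (x) by 180 mm (y), 1 mm thick, lying flat on the bench; the chassis slides over its edge freely. Origin at its middle. (The black rubber mat at the bench's right, beyond a line from x 0.47, y -0.26 to x 0.90, y -0.01 m, is 2 mm thick: its edge would stop the chassis.)
- cleaner_bottle: White squeeze bottle with a red nozzle, 52 mm across, 150 mm high, standing beside the bracket; not to be disturbed. Origin at the centre of its underside.
- solder_reel: Reel of solder wire, 62 mm across, 55 mm high, standing at the bracket's other side; not to be disturbed. Origin at the centre of its underside.
- steel_bowl: Steel bowl of small parts, 110 mm across at the rim, 41 mm high, near the front of the bench; not to be disturbed. Origin at the centre of its underside.
- battery_pack: Small sealed blue and yellow battery, 35 by 50 mm, 54 mm high, standing left of the bottle; not to be disturbed. Origin at the centre of its underside.

How it is judged:
By the outcome, as a careful person would: the job done as asked, in the order asked, and still so for the second after the job is handed in, with the robot touching nothing.
It also fails if it takes over 64 s, if anything falls off the work surface, if the arm or the gripper's body presses on something with over 40 N, if the wrist force passes 120 N, or if a joint passes its speed limit or range.

ROBOT

A 6-joint arm with a two-finger parallel gripper is mounted at the origin on a cart in front of the work surface, level with it; the furniture and walls round the work are solid. World frame = base frame: x ahead of the robot, y to its left, z up, the work surface at z = 0. Lengths are in mm, angles in rad, forces in N, time in s.
With the tool pointing down it reaches from about 275 to 1000 mm from the base axis. Payload 8.4 kg.
Tool frame: the origin (TCP) lies midway between the tips of the shut fingers; the grasp point (between the pads) lies 19 mm behind it; z points along the fingers, y is the line along which they close (so a half turn about z gives the same grasp; the last joint's range is limited). The gripper opens to 85 mm and grips with 20 to 120 N. Pads are 22 mm wide; open, the fingers measure 114 mm over their backs; the gripper's body (76 mm by 85 mm) begins 54 mm behind the grasp point. The pads swing forward as they close: fully open they stand 13 mm farther back than shut.
Start: joints at [-1.144, 0.353, 1.633, -0, 1.155, -0.002], TCP at [259.861, -568.419, 231.281] pointing down, gripper open.
Joint ranges: [-2.63, 2.63], [-0.92, 2.1], [0.06, 2.66], [-1.3, 4.44], [0, 2.69], [-3.02, 3.02]. Speed limits (rad/s): [2.22, 2.22, 2.79, 3.14, 3.14, 3.14].

INTERFACE

Orientations are given as [roll, pitch, yaw] about the fixed x, y, z axes, in that order (R = Rz(yaw) Ry(pitch) Rx(roll)).
In Python, from rig import r, imaging gives the robot as it stands. The module is installed in compiled form; this text tells all that it offers.
- The arm moves only by the tool arm_command, never from a script. Its argument "deltas" is a list of rows, each an object of numbers: "hand": the finger opening in mm, from 0 to 85.4; "tx", "ty", "tz": the shift along the tool's x, y, z in mm; "wx", "wy", "wz": the turn, a rotation vector about the tool's x, y, z in rad. A call has 1 to 8 rows; each row shifts and turns the commanded pose from where the row before left it, along the tool's axes as they then stand; what a row does not reach is not made up. A row lasts 1/8 s, in which the tool goes at most 62.5 mm and 10.7 degrees, less where a joint would pass 70% of its speed; a pose out of reach is approached as far as the arm can. A call with a gripper value outside its range is refused whole. The fingers move at their own pace and stop on an object; "squeeze" is the grip in N (left out, the last holds). Time passes only in rows, so rows that do not move let the fingers close. It gives the time, the measured TCP pose, the force, the opening and the grip force at its end, in the units of the state.
- r.sense(): the state, without advancing time (a new reading comes with each control period).
- imaging.grab_frame(name): name is "scene" or "top" or "wrist"; returns a dict with "image" (400x640x3 uint8, red, green, blue), "mtx" (3x3 intrinsics, pixels), "world_to_cam" (4x4, takes a point from world to camera coordinates). Camera axes: x right, y up, looking along -z (the intrinsics and any distortion apply to the point x, -y, -z); pixel columns grow to the right and rows downward; lengths in mm; the calibration is good to about 2 mm. A picture is of the moment at which its call begins. There is no depth.
- r.sign_off(): hands the job in; it is judged then, once.
The state is a dict: "clock": time; "qpos": joint angles; "qvel": joint speeds; "joint_efforts": joint torques, N m; "eef_pos": TCP position; "tcp_rot": TCP orientation; "contact_force": force on the tool from outside, world axes, zero at the start; "wrist_torque": the same for the moment, N m; "opening": opening from 0.0 (shut) to 1.0 (fully open); "grasp_force": force on a finger pad.
Only numpy, scipy, OpenCV 4.12 (cv2) and the standard library are available. Lean on these libraries where they do the work, as an engineer would, in place of code of your own. Each camera call takes 0.05 s, during which the arm holds its last target. There are 200 camera calls.

## Working session

There is one attempt and no reset: what is moved stays moved. The work goes in short steps, Python scripts to look and compute and a tool call to move; the robot and the scene stay as the last step left them, time stands still between calls to the robot, and variables do not carry over. Pictures are saved under pics/ and viewed, at most 14 in all, crops included, and the job is handed in when it is done.

Besides the shell and the picture viewer there is one more tool, called after "Call:" as name(argument=value, ...), one argument or row to a line, values as JSON. arm_command: Moves the arm, as the interface text tells. Its arguments: {"type":"object","properties":{"deltas":{"type":"array"},"squeeze":{"type":"number"}},"required":["deltas"]}

```bash
mkdir -p pics
python3 - <<'E'
from rig import r, imaging
import cv2, numpy as np, pickle
d={}
for n in ("scene","top"):
    f=imaging.grab_frame(n); d[n]=f
    cv2.imwrite(f"pics/{n}0.png",f["image"][:,:,::-1])
    M=np.array(f["world_to_cam"]); print(n,np.round(f["mtx"],1).tolist(),np.round(-M[:3,:3].T@M[:3,3],1), [k for k in f])
pickle.dump(d,open("f0.pkl","wb"))
print(r.sense())
E
```

```text
scene [[445.5, 0.0, 324.1], [0.0, 445.5, 189.7], [0.0, 0.0, 1.0]] [ 65.3 689.9 915.4] ['image', 'mtx', 'world_to_cam']
top [[448.7, 0.0, 317.2], [0.0, 448.7, 201.2], [0.0, 0.0, 1.0]] [ 341.6  162.8 1172.8] ['image', 'mtx', 'world_to_cam']
{'clock': 0.1, 'qpos': array([-1.14439609e+00,  3.53610895e-01,  1.63407961e+00,  1.25227332e-05,
        1.15523470e+00, -2.41479459e-03]), 'qvel': array([ 7.31824664e-04, -1.91426469e-03, -1.72505729e-03,  9.70671135e-04,
       -1.87726231e-03, -3.91613706e-05]), 'joint_efforts': array([ 3.24362572e-04, -6.06358838e+01, -3.42820895e+01,  3.03530487e-05,
        4.05726722e-03,  2.36360222e-05]), 'eef_pos': array([ 259.67860912, -568.00152805,  230.60829019]), 'tcp_rot': array([-3.14026013e+00, -1.46679718e-05,  4.28809961e-01]), 'contact_force': array([-0.17935466, -0.64422332,  0.52548559]), 'wrist_torque': array([ 0.01948038, -0.01087228, -0.04497615]), 'grasp_force': 0.0, 'opening': 1.0015534497108078}
```

View pics/top0.png

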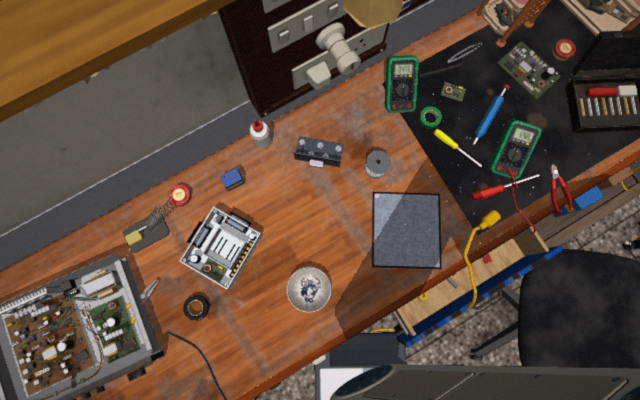

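View pics/scene0.png

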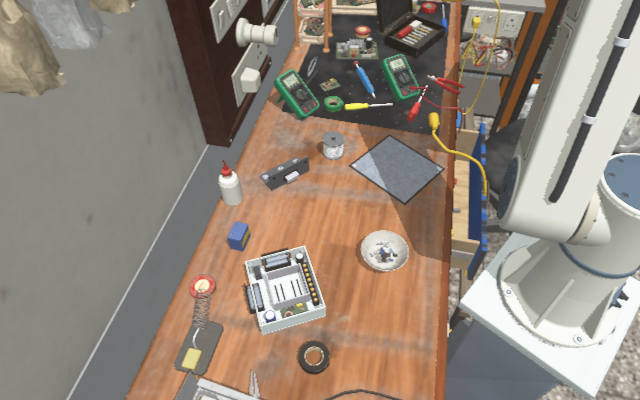

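The top view shows the chassis around (222,247), the bracket at (318,152) with its white tongue end at (316,163), the pad at (406,230), the bowl at (309,289), the reel at (377,163), the bottle at (260,133) and the battery at (232,179). Next I'll enlarge the chassis and bracket.

```bash
cat > h.py <<'E'
import numpy as np, cv2, pickle
def ray(f,uv,z):
    "pixels (N,2) -> world points on plane z"
    M=np.array(f["world_to_cam"]);K=np.array(f["mtx"]);uv=np.atleast_2d(np.float64(uv))
    d=np.c_[uv,np.ones(len(uv))]@np.linalg.inv(K).T; d=d*[1,-1,-1]
    d=d@M[:3,:3]; c=-M[:3,:3].T@M[:3,3]
    return c+d*((z-c[2])/d[:,2])[:,None]
def proj(f,P):
    M=np.array(f["world_to_cam"]);K=np.array(f["mtx"]);P=np.atleast_2d(np.float64(P))
    c=(P@M[:3,:3].T+M[:3,3])*[1,-1,-1]; p=c@K.T; return p[:,:2]/p[:,2:]
E
python3 - <<'E'
from h import *
d=pickle.load(open("f0.pkl","rb")); t=d["top"]; im=t["image"][:,:,::-1]
a=cv2.resize(im[195:300,170:275],None,fx=5,fy=5,interpolation=cv2.INTER_CUBIC)
b=cv2.resize(im[125:175,285:340],None,fx=5,fy=5,interpolation=cv2.INTER_CUBIC)
c=np.zeros((525,800,3),np.uint8); c[:,:525]=a; c[:250,525:800]=b
cv2.imwrite("pics/crop0.png",c)
hsv=cv2.cvtColor(t["image"],cv2.COLOR_RGB2HSV)
# pad: low saturation region
for n,(x0,y0,x1,y1),z in (("pad",(360,180,455,280),1),):
    m=(hsv[y0:y1,x0:x1,1]<75).astype(np.uint8)
    cs,_=cv2.findContours(m,cv2.RETR_EXTERNAL,cv2.CHAIN_APPROX_NONE); k=max(cs,key=cv2.contourArea)
    w=ray(t,k[:,0]+[x0,y0],z)[:,:2].astype(np.float32); print(n,cv2.minAreaRect(w))
for n,uv,z in (("bottle",(260,140),20),("reel",(377,160),55),("bowl",(309,288),41),("batt",(232,178),54),("origin0",(318,152),58)):
    print(n,ray(t,uv,z).round(0))
E
```

```text
pad ((495.9043884277344, -74.4410171508789), (180.4608917236328, 196.81468200683594), 87.51338195800781)
bottle [[740. 312.  20.]]
reel [[670.   4.  55.]]
bowl [[347. 182.  41.]]
batt [[627. 378.  54.]]
origin0 [[692. 156.  58.]]
```

View pics/crop0.png

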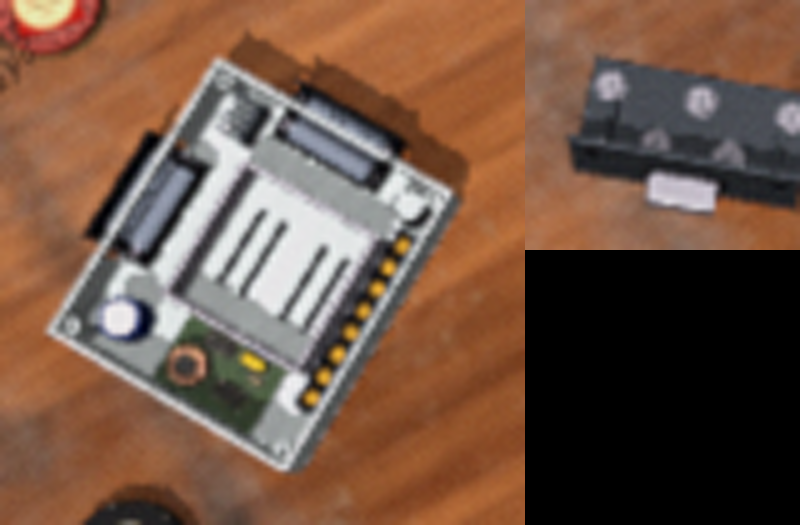

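The crop shows the chassis rim corners at about (214,207), (261,234), (228,289) and (180.4,260.6). The end tray faces up-right and the side tray up-left. The tongue's end edge runs from (309.6,165.6) to (322.8,167.6).

Run:
```python
from h import *
d=pickle.load(open("f0.pkl","rb")); t=d["top"]; s=d["scene"]
c=ray(t,[(214,207),(261,234),(228,289),(180.4,260.6)],46); print(c.round(1))
e=lambda a,b:np.hypot(*(c[a]-c[b])[:2]).round(1)
print("sizes",e(0,1),e(2,3),e(0,3),e(1,2))
x=(c[0]+c[1]-c[2]-c[3]); y=(c[0]+c[3]-c[1]-c[2]); a=np.degrees(np.arctan2(x[1],x[0])),np.degrees(np.arctan2(y[1],y[0]))-90
ctr=c.mean(0); print("yaw",a,"ctr",ctr.round(1)); print("scene reproj",proj(s,c).round(0).tolist())
hsv=cv2.cvtColor(t["image"],cv2.COLOR_RGB2HSV)
x0,y0,x1,y1=285,128,352,175
m=((hsv[y0:y1,x0:x1,1]<90)).astype(np.uint8)
cs,_=cv2.findContours(m,cv2.RETR_EXTERNAL,cv2.CHAIN_APPROX_NONE); k=max(cs,key=cv2.contourArea)
w=ray(t,k[:,0]+[x0,y0],58)[:,:2].astype(np.float32); print("plate@58",cv2.minAreaRect(w))
tip=ray(t,[(309.6,165.6),(322.8,167.6)],20); print("tip",tip.round(1),tip.mean(0).round(1),np.hypot(*(tip[0]-tip[1])[:2]))
print("scene tip px",proj(s,[*(tip.mean(0)[:2]),23]))
# tongue bright mask
m=((t["image"][155:172,300:332].min(2)>140)).astype(np.uint8); ys,xs=np.nonzero(m); print("bright",xs.min()+300,xs.max()+300,ys.min()+155,ys.max()+155, xs.mean()+300)
h2=cv2.cvtColor(s["image"],cv2.COLOR_RGB2HSV)
x0,y0,x1,y1=340,125,455,215
m=(h2[y0:y1,x0:x1,1]<75).astype(np.uint8);cs,_=cv2.findContours(m,cv2.RETR_EXTERNAL,cv2.CHAIN_APPROX_NONE); k=max(cs,key=cv2.contourArea)
print("pad scene",cv2.minAreaRect(ray(s,k[:,0]+[x0,y0],1)[:,:2].astype(np.float32)))
```

```text
[[552.8 423.2  46. ]
 [482.1 302.4  46. ]
 [346.8 381.9  46. ]
 [417.8 502.5  46. ]]
sizes 140.0 139.9 156.6 157.0
yaw (np.float64(-30.43251150507405), np.float64(-30.38026382154173)) ctr [449.9 402.5  46. ]
scene reproj [[245.0, 259.0], [305.0, 244.0], [325.0, 304.0], [260.0, 323.0]]
plate@58 ((689.4226684570312, 158.32742309570312), (123.92571258544922, 75.7081298828125), 78.70050048828125)
tip [[666.9 178.6  20. ]
 [660.9 143.6  20. ]] [663.9 161.1  20. ] 35.538733700751045
scene tip px [[293.24212082 177.11662313]]
bright 309 322 160 166 315.85135135135135
pad scene ((486.23931884765625, -97.45368957519531), (276.84002685546875, 208.6468963623047), 88.25729370117188)
```

Call:
arm_command(
  deltas=[
    {"tx": 36,"ty": -50,"hand": 30},
    {"tx": 36,"ty": -50,"hand": 30},
    {"tx": 36,"ty": -50,"hand": 30},
    {"tx": 36,"ty": -50,"hand": 30},
    {"tx": 36,"ty": -50,"hand": 30},
    {"tx": 36,"ty": -50,"hand": 30},
    {"tx": 36,"ty": -50,"hand": 30},
    {"tx": 36,"ty": -50,"hand": 30},
  ],
  squeeze=60,
)

```text
schema error: expected keys hand, tx, ty, tz, wx, wy, wz
```

Call:
arm_command(
  deltas=[
    {"tx": 36,"ty": -50},
    {"tx": 36,"ty": -50},
    {"tx": 36,"ty": -50},
    {"tx": 36,"ty": -50},
    {"tx": 36,"ty": -50},
    {"tx": 36,"ty": -50},
    {"tx": 36,"ty": -50},
    {"tx": 32,"ty": -46},
  ],
)

```text
schema error: expected keys hand, tx, ty, tz, wx, wy, wz
```

Call:
arm_command(
  deltas=[
    {"wz": -0.16,"tz": 35},
    {"wz": -0.15,"tz": 35},
    {"wz": -0.15,"tz": 35},
    {"wz": -0.15,"tz": 35},
    {},
  ],
)

```text
schema error: expected keys hand, tx, ty, tz, wx, wy, wz
```

```bash
cat >> h.py <<'E'
def to(x,y,z,yawdeg):
    "tool-frame deltas from the measured pose (tool down)"
    from rig import r
    s=r.sense(); p=s["eef_pos"]; a=s["tcp_rot"][2]; v=np.array([x,y,z])-p
    dy=(np.radians(yawdeg)-a+np.pi)%(2*np.pi)-np.pi
    print("t",round(s["clock"],2),"at",p.round(1),"yaw",round(np.degrees(a),1),"| tx %.1f ty %.1f tz %.1f wz %.3f"%(v[0]*np.cos(a)+v[1]*np.sin(a),v[0]*np.sin(a)-v[1]*np.cos(a),-v[2],-dy),"F",s["contact_force"].round(1),"q6",round(s["qpos"][5],2),"open",round(s["opening"],2))
E
python3 - <<'E'
from h import *
from rig import r,imaging
to(448.7,394.5,10,59.6)
f=imaging.grab_frame("wrist"); cv2.imwrite("pics/w1.png",f["image"][:,:,::-1])
E
```

```text
t 0.1 at [ 259.7 -568.   230.6] yaw 24.6 | tx 572.1 ty -796.8 tz 220.6 wz -0.611 F [-0.2 -0.6  0.5] q6 -0.0 open 1.0
```

View pics/w1.png

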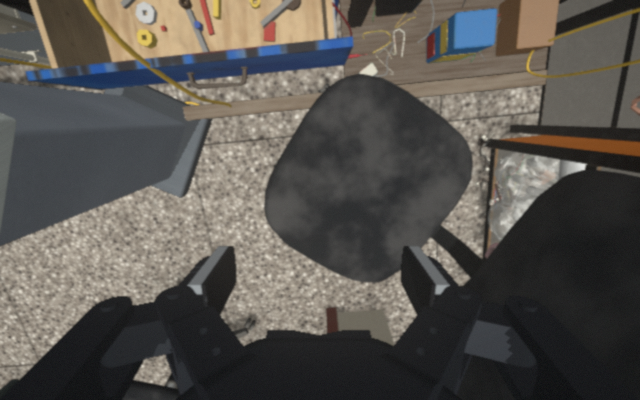

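The arm has not moved: the wrist view still shows the stool on the floor. Every row needs all seven keys.

Call:
arm_command(
  deltas=[
    {"hand": 30,"tx": 36,"ty": -50,"tz": 0,"wx": 0,"wy": 0,"wz": 0},
    {"hand": 30,"tx": 36,"ty": -50,"tz": 0,"wx": 0,"wy": 0,"wz": 0},
    {"hand": 30,"tx": 36,"ty": -50,"tz": 0,"wx": 0,"wy": 0,"wz": 0},
    {"hand": 30,"tx": 36,"ty": -50,"tz": 0,"wx": 0,"wy": 0,"wz": 0},
    {"hand": 30,"tx": 36,"ty": -50,"tz": 0,"wx": 0,"wy": 0,"wz": 0},
    {"hand": 30,"tx": 36,"ty": -50,"tz": 0,"wx": 0,"wy": 0,"wz": 0},
    {"hand": 30,"tx": 36,"ty": -50,"tz": 0,"wx": 0,"wy": 0,"wz": 0},
    {"hand": 30,"tx": 36,"ty": -50,"tz": 0,"wx": 0,"wy": 0,"wz": 0},
  ],
  squeeze=60,
)

```text
clock: 1.15
eef_pos: [355.5, -83.1, 231.5]
tcp_rot: [3.141, -0.001, 0.428]
contact_force: [1.6, 0.8, -0.9]
opening: 0.348
grasp_force: 0.0
```

Call:
arm_command(
  deltas=[
    {"hand": 30,"tx": 36,"ty": -50,"tz": 0,"wx": 0,"wy": 0,"wz": 0},
    {"hand": 30,"tx": 36,"ty": -50,"tz": 0,"wx": 0,"wy": 0,"wz": 0},
    {"hand": 30,"tx": 36,"ty": -50,"tz": 0,"wx": 0,"wy": 0,"wz": 0},
    {"hand": 30,"tx": 36,"ty": -50,"tz": 0,"wx": 0,"wy": 0,"wz": 0},
    {"hand": 30,"tx": 36,"ty": -50,"tz": 0,"wx": 0,"wy": 0,"wz": 0},
    {"hand": 30,"tx": 36,"ty": -50,"tz": 0,"wx": 0,"wy": 0,"wz": 0},
    {"hand": 30,"tx": 36,"ty": -50,"tz": 0,"wx": 0,"wy": 0,"wz": 0},
    {"hand": 30,"tx": 32,"ty": -46,"tz": 0,"wx": 0,"wy": 0,"wz": 0},
  ],
)

```text
clock: 2.15
eef_pos: [449.1, 395.6, 231.0]
tcp_rot: [3.141, 0.0, 0.429]
contact_force: [0.7, -0.9, 0.9]
opening: 0.351
grasp_force: 0.0
```

Call:
arm_command(
  deltas=[
    {"hand": 30,"tx": 0,"ty": 0,"tz": 35,"wx": 0,"wy": 0,"wz": -0.16},
    {"hand": 30,"tx": 0,"ty": 0,"tz": 35,"wx": 0,"wy": 0,"wz": -0.15},
    {"hand": 30,"tx": 0,"ty": 0,"tz": 35,"wx": 0,"wy": 0,"wz": -0.15},
    {"hand": 30,"tx": 0,"ty": 0,"tz": 35,"wx": 0,"wy": 0,"wz": -0.15},
    {"hand": 30,"tx": 0,"ty": 0,"tz": 0,"wx": 0,"wy": 0,"wz": 0},
  ],
)

```text
clock: 2.78
eef_pos: [447.4, 391.9, 88.8]
tcp_rot: [-3.14, 0.005, 1.038]
contact_force: [0.5, -0.0, -0.0]
opening: 0.349
grasp_force: 0.0
```

Run:
```python
from h import *
from rig import r,imaging
to(448.7,394.5,10,59.6)
f=imaging.grab_frame("wrist"); cv2.imwrite("pics/w2.png",f["image"][:,:,::-1])
```

```text
t 2.77 at [447.4 391.9  88.8] yaw 59.5 | tx 2.9 ty -0.2 tz 78.8 wz -0.002 F [ 0.5 -0.  -0. ] q6 1.25 open 0.35
```

View pics/w2.png

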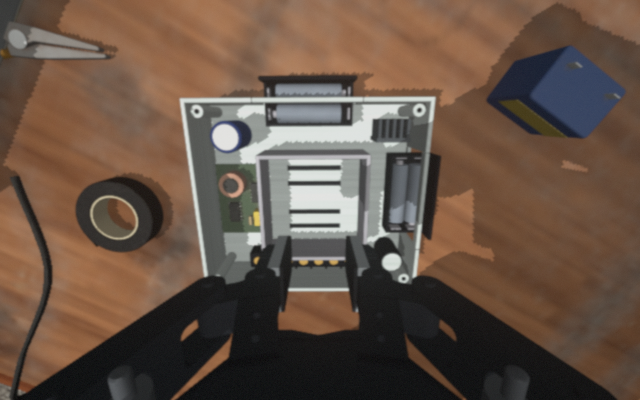

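The fingers sit over the bay in the wrist view: the bay spans columns 257–370 and the fingers 282–360. The tool's yaw agrees with the chassis's, so I'll go down and spread.

Call:
arm_command(
  deltas=[
    {"hand": 24,"tx": 3,"ty": -2,"tz": 20,"wx": 0,"wy": 0,"wz": 0},
    {"hand": 24,"tx": 0,"ty": 0,"tz": 30,"wx": 0,"wy": 0,"wz": 0},
    {"hand": 24,"tx": 0,"ty": 0,"tz": 20,"wx": 0,"wy": 0,"wz": 0},
    {"hand": 24,"tx": 0,"ty": 0,"tz": 9,"wx": 0,"wy": 0,"wz": 0},
    {"hand": 24,"tx": 0,"ty": 0,"tz": 0,"wx": 0,"wy": 0,"wz": 0},
  ],
)

```text
clock: 3.45
eef_pos: [448.9, 396.9, 12.0]
tcp_rot: [-3.141, 0.001, 1.038]
contact_force: [0.3, -0.2, -0.3]
opening: 0.279
grasp_force: 0.0
```

Call:
arm_command(
  deltas=[
    {"hand": 36,"tx": 0,"ty": 0,"tz": 0,"wx": 0,"wy": 0,"wz": 0},
    {"hand": 44,"tx": 0,"ty": 0,"tz": 0,"wx": 0,"wy": 0,"wz": 0},
    {"hand": 50,"tx": 0,"ty": 0,"tz": 0,"wx": 0,"wy": 0,"wz": 0},
    {"hand": 50,"tx": 0,"ty": 0,"tz": 0,"wx": 0,"wy": 0,"wz": 0},
  ],
)

```text
clock: 3.95
eef_pos: [449.0, 397.2, 12.7]
tcp_rot: [-3.142, -0.001, 1.039]
contact_force: [-1.6, 0.2, 2.6]
opening: 0.563
grasp_force: 61.4
```

Call:
arm_command(
  deltas=[
    {"hand": 50,"tx": -13,"ty": 8,"tz": 0,"wx": 0,"wy": 0,"wz": 0},
    {"hand": 50,"tx": -13,"ty": 8,"tz": 0,"wx": 0,"wy": 0,"wz": 0},
    {"hand": 50,"tx": -13,"ty": 8,"tz": 0,"wx": 0,"wy": 0,"wz": 0},
    {"hand": 50,"tx": -13,"ty": 8,"tz": 0,"wx": 0,"wy": 0,"wz": 0},
    {"hand": 50,"tx": -6,"ty": 17,"tz": 0,"wx": 0,"wy": 0,"wz": 0},
    {"hand": 50,"tx": -6,"ty": 17,"tz": 0,"wx": 0,"wy": 0,"wz": 0},
    {"hand": 50,"tx": -6,"ty": 17,"tz": 0,"wx": 0,"wy": 0,"wz": 0},
    {"hand": 50,"tx": -6,"ty": 17,"tz": 0,"wx": 0,"wy": 0,"wz": 0},
  ],
)

```text
clock: 4.95
eef_pos: [496.1, 279.5, 12.6]
tcp_rot: [-3.141, 0.001, 1.038]
contact_force: [-5.1, 5.8, 7.9]
opening: 0.559
grasp_force: 64.4
```

Call:
arm_command(
  deltas=[
    {"hand": 50,"tx": -6,"ty": 17,"tz": 0,"wx": 0,"wy": 0,"wz": 0},
    {"hand": 50,"tx": -6,"ty": 17,"tz": 0,"wx": 0,"wy": 0,"wz": 0},
    {"hand": 50,"tx": -6,"ty": 17,"tz": 0,"wx": 0,"wy": 0,"wz": 0},
    {"hand": 50,"tx": 0,"ty": 0,"tz": 0,"wx": 0,"wy": 0,"wz": 0.08},
    {"hand": 50,"tx": 0,"ty": 0,"tz": 0,"wx": 0,"wy": 0,"wz": 0.12},
    {"hand": 50,"tx": 0,"ty": 0,"tz": 0,"wx": 0,"wy": 0,"wz": 0.12},
    {"hand": 50,"tx": 0,"ty": 0,"tz": 0,"wx": 0,"wy": 0,"wz": 0.12},
    {"hand": 50,"tx": 0,"ty": 0,"tz": 0,"wx": 0,"wy": 0,"wz": 0.12},
  ],
)

```text
clock: 5.95
eef_pos: [531.0, 237.9, 12.6]
tcp_rot: [3.141, 0.001, 0.475]
contact_force: [-0.7, 0.6, 5.6]
opening: 0.563
grasp_force: 64.3
```

Call:
arm_command(
  deltas=[
    {"hand": 50,"tx": 0,"ty": 0,"tz": 0,"wx": 0,"wy": 0,"wz": 0.12},
    {"hand": 50,"tx": 0,"ty": 0,"tz": 0,"wx": 0,"wy": 0,"wz": 0.12},
    {"hand": 50,"tx": 0,"ty": 0,"tz": 0,"wx": 0,"wy": 0,"wz": 0.12},
    {"hand": 50,"tx": 0,"ty": 0,"tz": 0,"wx": 0,"wy": 0,"wz": 0.12},
    {"hand": 50,"tx": 0,"ty": 0,"tz": 0,"wx": 0,"wy": 0,"wz": 0.12},
    {"hand": 50,"tx": 0,"ty": 0,"tz": 0,"wx": 0,"wy": 0,"wz": 0.06},
    {"hand": 50,"tx": 0,"ty": 0,"tz": 0,"wx": 0,"wy": 0,"wz": 0},
  ],
)

```text
clock: 6.82
eef_pos: [531.2, 238.0, 12.7]
tcp_rot: [3.141, 0.0, -0.183]
contact_force: [0.1, -0.7, 5.0]
opening: 0.567
grasp_force: 64.4
```

Run:
```python
from h import *
from rig import r,imaging
to(551,179,12,-10.5)
f=imaging.grab_frame("top"); pickle.dump(f,open("f1.pkl","wb"))
im=f["image"][:,:,::-1]
cv2.imwrite("pics/t1.png",cv2.resize(im[125:265,200:360],None,fx=4,fy=4,interpolation=cv2.INTER_CUBIC))
```

```text
t 6.83 at [531.2 238.   12.7] yaw -10.5 | tx 30.2 ty 54.4 tz 0.7 wz 0.000 F [ 0.1 -0.7  5. ] q6 2.17 open 0.57
```

View pics/t1.png

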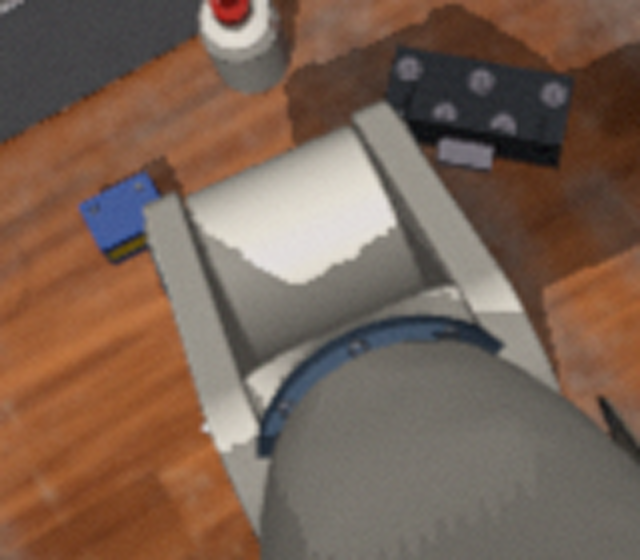

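The arm hides the chassis from the top camera, which shows the bracket and tongue at crop position (465,153). I'll use the wrist camera at the stand-off.

Call:
arm_command(
  deltas=[
    {"hand": 50,"tx": 0,"ty": 13,"tz": 0,"wx": 0,"wy": 0,"wz": 0},
    {"hand": 50,"tx": 0,"ty": 14,"tz": 0,"wx": 0,"wy": 0,"wz": 0},
    {"hand": 50,"tx": 6,"ty": 14,"tz": 0,"wx": 0,"wy": 0,"wz": 0},
    {"hand": 50,"tx": 9,"ty": 13,"tz": 0,"wx": 0,"wy": 0,"wz": 0},
    {"hand": 50,"tx": 10,"ty": 0,"tz": 0,"wx": 0,"wy": 0,"wz": 0},
    {"hand": 50,"tx": 0,"ty": 0,"tz": 0,"wx": 0,"wy": 0,"wz": 0},
  ],
)

```text
clock: 7.62
eef_pos: [545.0, 179.6, 12.6]
tcp_rot: [3.14, 0.002, -0.182]
contact_force: [-3.8, -3.5, 11.5]
opening: 0.563
grasp_force: 65.0
```

Run:
```python
from h import *
from rig import r,imaging
to(551,179,12,-10.5)
f=imaging.grab_frame("wrist"); pickle.dump(f,open("w2.pkl","wb"))
cv2.imwrite("pics/w3.png",f["image"][:,:,::-1])
print(proj(f,[[663.9,161.1,23]]))
```

```text
t 7.62 at [545.  179.6  12.6] yaw -10.4 | tx 6.0 ty -0.5 tz 0.6 wz 0.002 F [-3.8 -3.5 11.5] q6 2.07 open 0.56
[[311.65830406 -11.26776325]]
```

View pics/w3.png

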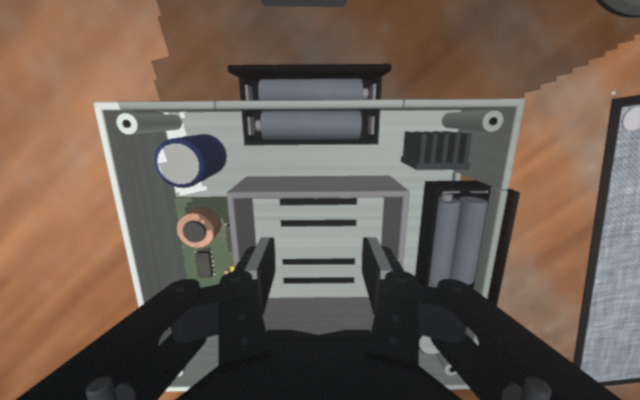

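The wrist view shows the rim's far corners at (96,103) and (522,99), the side tray's front at (230–391, 66) and the tongue's end at about (263–347, 4).

Run:
```python
from h import *
f=pickle.load(open("w2.pkl","rb")); g=f["image"].astype(int)
c=ray(f,[(96,103),(522,99)],46); v=c[0]-c[1]; print("far rim",c.round(1),"len(160)",np.hypot(*v[:2]).round(1),"chassis yaw",np.degrees(np.arctan2(-v[1],-v[0])).round(1))
a=np.arctan2(-v[1],-v[0]); x=np.array([np.cos(a),np.sin(a)]); y=np.array([-x[1],x[0]])
ctr=c.mean(0)[:2]-70*y; print("ctr",ctr.round(1),"bay",(ctr+3*x-7.5*y).round(1))
t=ray(f,[(230,70),(391,69)],37); print("tray front len(64)",np.hypot(*(t[0]-t[1])[:2]).round(1),"out",((t.mean(0)[:2]-ctr)@y-70).round(1))
k=ray(f,[(263,4),(347,5)],16); print("tongue z16",k.round(1),np.hypot(*(k[0]-k[1])[:2]).round(1))
k=k.mean(0)[:2]; print("tongue rel chassis: along y",((k-ctr)@y).round(1),"lateral x",((k-ctr)@x).round(1))
print(f["image"][:9,258:270].mean(2).round(0)); print(f["image"][:9,340:352].mean(2).round(0))
```

```text
far rim [[634.2 247.6  46. ]
 [607.2  92.2  46. ]] len(160) 157.8 chassis yaw -99.9
ctr [551.7 181.9] bay [543.8 180.2]
tray front len(64) 62.6 out 12.0
tongue z16 [[664.8 182.5  16. ]
 [657.9 146.8  16. ]] 36.3
tongue rel chassis: along y 110.9 lateral x -1.8
[[79. 76. 72. 62. 60. 61. 60. 59. 59. 58. 60. 61.]
 [78. 78. 72. 66. 63. 60. 61. 59. 61. 59. 58. 59.]
 [78. 79. 77. 70. 64. 59. 59. 61. 60. 59. 61. 62.]
 [78. 78. 77. 74. 68. 62. 62. 61. 59. 60. 59. 63.]
 [79. 79. 76. 76. 71. 66. 62. 62. 61. 60. 63. 62.]
 [79. 78. 79. 77. 75. 71. 66. 67. 64. 65. 64. 65.]
 [80. 78. 79. 78. 77. 77. 74. 71. 72. 71. 72. 71.]
 [79. 80. 81. 79. 77. 78. 76. 75. 77. 77. 76. 76.]
 [80. 80. 76. 78. 78. 79. 77. 76. 77. 76. 77. 76.]]
[[60. 62. 60. 60. 60. 61. 65. 71. 75. 77. 76. 73.]
 [61. 59. 60. 59. 59. 61. 67. 74. 78. 78. 75. 72.]
 [59. 60. 60. 59. 60. 60. 68. 75. 76. 76. 74. 73.]
 [59. 60. 61. 61. 62. 63. 70. 76. 74. 74. 75. 74.]
 [60. 61. 63. 60. 61. 67. 73. 76. 76. 74. 75. 73.]
 [63. 63. 61. 62. 66. 70. 74. 74. 75. 73. 75. 73.]
 [66. 64. 64. 65. 69. 72. 74. 75. 75. 74. 74. 75.]
 [72. 69. 70. 72. 74. 76. 75. 75. 75. 75. 74. 76.]
 [78. 77. 77. 75. 76. 75. 75. 75. 76. 74. 76. 75.]]
```

The measurements agree with the given sizes. Contact should come after about 29 mm and fully home at about 45 mm. Pressing now.

Call:
arm_command(
  deltas=[
    {"hand": 50,"tx": 9,"ty": 0,"tz": 0,"wx": 0,"wy": 0,"wz": 0.01},
    {"hand": 50,"tx": 9,"ty": 0,"tz": 0,"wx": 0,"wy": 0,"wz": 0},
    {"hand": 50,"tx": 8,"ty": 0,"tz": 0,"wx": 0,"wy": 0,"wz": 0},
    {"hand": 50,"tx": 4,"ty": 0,"tz": 0,"wx": 0,"wy": 0,"wz": 0},
    {"hand": 50,"tx": 4,"ty": 0,"tz": 0,"wx": 0,"wy": 0,"wz": 0},
    {"hand": 50,"tx": 4,"ty": 0,"tz": 0,"wx": 0,"wy": 0,"wz": 0},
  ],
  squeeze=90,
)

```text
clock: 8.43
eef_pos: [578.2, 173.5, 12.5]
tcp_rot: [3.139, 0.009, -0.192]
contact_force: [-19.3, 5.2, 23.7]
opening: 0.563
grasp_force: 85.0
```

Call:
arm_command(
  deltas=[
    {"hand": 50,"tx": 2,"ty": 0,"tz": 0,"wx": 0,"wy": 0,"wz": 0},
    {"hand": 50,"tx": 2,"ty": 0,"tz": 0,"wx": 0,"wy": 0,"wz": 0},
    {"hand": 50,"tx": 1,"ty": 0,"tz": 0,"wx": 0,"wy": 0,"wz": 0},
  ],
)

```text
clock: 8.8
eef_pos: [583.2, 172.6, 12.5]
tcp_rot: [3.139, 0.009, -0.192]
contact_force: [-20.7, 5.9, 22.4]
opening: 0.57
grasp_force: 85.0
```

Call:
arm_command(
  deltas=[
    {"hand": 50,"tx": 2,"ty": 0,"tz": 0,"wx": 0,"wy": 0,"wz": 0},
    {"hand": 50,"tx": 2,"ty": 0,"tz": 0,"wx": 0,"wy": 0,"wz": 0},
  ],
)

```text
clock: 9.05
eef_pos: [587.1, 171.9, 12.5]
tcp_rot: [3.139, 0.009, -0.192]
contact_force: [-19.0, 5.4, 21.5]
opening: 0.565
grasp_force: 85.0
```

Call:
arm_command(
  deltas=[
    {"hand": 50,"tx": 1.5,"ty": 0,"tz": 0,"wx": 0,"wy": 0,"wz": 0},
    {"hand": 50,"tx": 0,"ty": 0,"tz": 0,"wx": 0,"wy": 0,"wz": 0},
  ],
)

```text
clock: 9.3
eef_pos: [587.5, 171.8, 12.5]
tcp_rot: [3.138, 0.011, -0.192]
contact_force: [-22.9, 7.0, 25.3]
opening: 0.57
grasp_force: 85.3
```

Run:
```python
from h import *
from rig import r,imaging
to(551,179,12,-10.5)
f=imaging.grab_frame("wrist"); pickle.dump(f,open("w4.pkl","wb"))
cv2.imwrite("pics/w4.png",cv2.resize(f["image"][:170,80:560,::-1],None,fx=1.6,fy=1.6))
```

```text
t 9.3 at [587.5 171.8  12.5] yaw -11.0 | tx -37.2 ty -0.2 tz 0.5 wz -0.009 F [-22.9   7.   25.3] q6 2.04 open 0.57
```

View pics/w4.png

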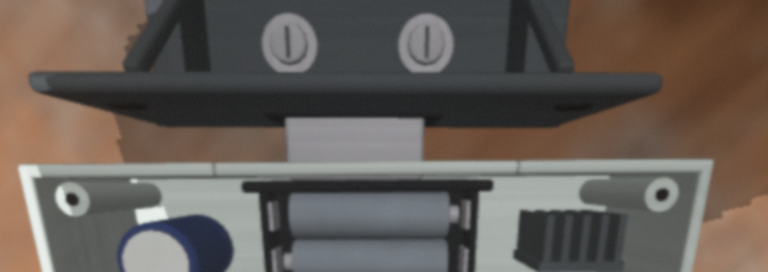

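The tray front is now inside the wall: the plate's outer edge is at image row ~113.5 and the rim's outer edge at ~102.

```bash
cat > meas.py <<'E'
from h import *
def far(f,c0,c1,half,t0,t1,lat):
    "chassis far-rim corners + tray front top corners (left,right); half = wall distance"
    c=ray(f,[c0,c1],46); v=(c[1]-c[0])[:2]; L=np.hypot(*v); u=v/L; n=np.array([-u[1],u[0]])
    ctr=c.mean(0)[:2]-half*n; t=ray(f,[t0,t1],37); tip=np.array([663.9,161.1])
    tip2=np.array([661.5,164.6])
    print("len",L.round(1),"outward yaw",np.degrees(np.arctan2(n[1],n[0])).round(1),"ctr",ctr.round(1),"tray len",np.hypot(*(t[0]-t[1])[:2]).round(1),"tray out",((t[:,:2]-ctr)@n-half).round(1),"tip dist past wall (top,wrist est)",((tip-ctr)@n-half).round(1),((tip2-ctr)@n-half).round(1))
E
python3 - <<'E'
from meas import *
f=pickle.load(open("w4.pkl","rb"))
far(f,(92.5,104),(525,100.6),70,(232,113.5),(388,113),1)
g=f["image"].mean(2); print(g[96:122,310].round(0)); print(g[96:122,350].round(0))
E
```

```text
len 159.2 outward yaw -10.6 ctr [594.  174.1] tray len 62.8 tray out [-3.7 -4. ] tip dist past wall (top,wrist est) 1.1 -1.9
[144. 143. 143. 143. 147. 154. 167. 172. 170. 164. 161. 150. 127. 109.
 112. 100.  75.  50.  38.  39.  36.  35.  37.  47.  73.  97.]
[ 83.  83.  83.  89. 118. 158. 172. 172. 170. 165. 156. 144. 123. 109.
 119. 116.  78.  48.  38.  41.  38.  36.  37.  49.  77.  98.]
```

The tray reads about 3.9 mm inside the wall. I'll push 2 mm more to confirm the stop.

Call:
arm_command(
  deltas=[
    {"hand": 50,"tx": 1,"ty": 0,"tz": 0,"wx": 0,"wy": 0,"wz": 0},
    {"hand": 50,"tx": 1,"ty": 0,"tz": 0,"wx": 0,"wy": 0,"wz": 0},
    {"hand": 50,"tx": 0,"ty": 0,"tz": 0,"wx": 0,"wy": 0,"wz": 0},
  ],
)

```text
clock: 9.72
eef_pos: [587.5, 171.7, 12.4]
tcp_rot: [3.138, 0.015, -0.192]
contact_force: [-31.1, 9.1, 31.7]
opening: 0.567
grasp_force: 85.8
```

The stop is firm: the push added no travel and the force rose. I'll back off, turn 90° and approach with the end tray.

Call:
arm_command(
  deltas=[
    {"hand": 50,"tx": -8,"ty": 0,"tz": 0,"wx": 0,"wy": 0,"wz": 0},
    {"hand": 50,"tx": -12,"ty": 0,"tz": 0,"wx": 0,"wy": 0,"wz": 0},
    {"hand": 50,"tx": -13,"ty": -6,"tz": 0,"wx": 0,"wy": 0,"wz": 0},
    {"hand": 50,"tx": -13,"ty": -6,"tz": 0,"wx": 0,"wy": 0,"wz": 0},
    {"hand": 50,"tx": -13,"ty": -6,"tz": 0,"wx": 0,"wy": 0,"wz": 0},
    {"hand": 50,"tx": 0,"ty": 0,"tz": 0,"wx": 0,"wy": 0,"wz": -0.08},
    {"hand": 50,"tx": 0,"ty": 0,"tz": 0,"wx": 0,"wy": 0,"wz": -0.12},
    {"hand": 50,"tx": 0,"ty": 0,"tz": 0,"wx": 0,"wy": 0,"wz": -0.12},
  ],
)

```text
clock: 10.72
eef_pos: [540.9, 200.5, 12.6]
tcp_rot: [3.141, 0.0, 0.132]
contact_force: [0.9, -0.6, 6.7]
opening: 0.57
grasp_force: 85.3
```

Call:
arm_command(
  deltas=[
    {"hand": 50,"tx": 0,"ty": 0,"tz": 0,"wx": 0,"wy": 0,"wz": -0.12},
    {"hand": 50,"tx": 0,"ty": 0,"tz": 0,"wx": 0,"wy": 0,"wz": -0.12},
    {"hand": 50,"tx": 0,"ty": 0,"tz": 0,"wx": 0,"wy": 0,"wz": -0.12},
    {"hand": 50,"tx": 0,"ty": 0,"tz": 0,"wx": 0,"wy": 0,"wz": -0.12},
    {"hand": 50,"tx": 0,"ty": 0,"tz": 0,"wx": 0,"wy": 0,"wz": -0.12},
    {"hand": 50,"tx": 0,"ty": 0,"tz": 0,"wx": 0,"wy": 0,"wz": -0.12},
    {"hand": 50,"tx": 0,"ty": 0,"tz": 0,"wx": 0,"wy": 0,"wz": -0.12},
    {"hand": 50,"tx": 0,"ty": 0,"tz": 0,"wx": 0,"wy": 0,"wz": -0.12},
  ],
)

```text
clock: 11.72
eef_pos: [541.0, 200.5, 12.5]
tcp_rot: [-3.142, 0.0, 1.092]
contact_force: [-0.2, 0.2, 5.9]
opening: 0.571
grasp_force: 85.3
```

Call:
arm_command(
  deltas=[
    {"hand": 50,"tx": 0,"ty": 0,"tz": 0,"wx": 0,"wy": 0,"wz": -0.12},
    {"hand": 50,"tx": 0,"ty": 0,"tz": 0,"wx": 0,"wy": 0,"wz": -0.12},
    {"hand": 50,"tx": 0,"ty": 0,"tz": 0,"wx": 0,"wy": 0,"wz": -0.06},
    {"hand": 50,"tx": 0,"ty": 0,"tz": 0,"wx": 0,"wy": 0,"wz": 0},
  ],
)

```text
clock: 12.22
eef_pos: [541.0, 200.5, 12.6]
tcp_rot: [3.142, 0.0, 1.39]
contact_force: [1.1, 1.0, 7.1]
opening: 0.561
grasp_force: 85.2
```

Run:
```python
from h import *
from rig import r,imaging
to(545.8,177,12,79.5)
f=imaging.grab_frame("wrist"); pickle.dump(f,open("w5.pkl","wb"))
cv2.imwrite("pics/w5.png",f["image"][:,:,::-1])
```

```text
t 12.22 at [541.  200.5  12.6] yaw 79.6 | tx -22.2 ty 9.0 tz 0.6 wz 0.003 F [1.1 1.  7.1] q6 0.53 open 0.56
```

View pics/w5.png

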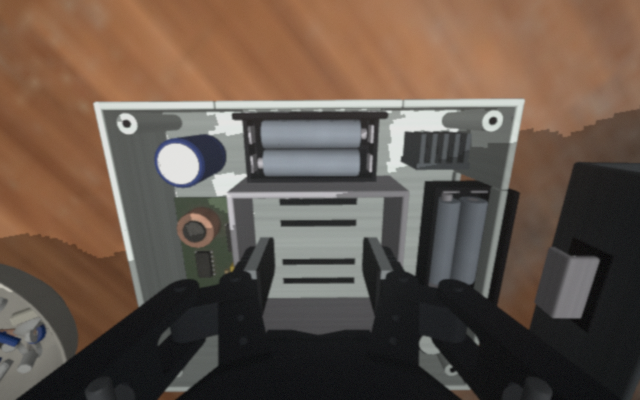

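Both trays look right: the side tray's front is inside its wall, the end tray stands out at (513,260) and the tongue is at right near (560,285). Moving to line up, then pressing.

Call:
arm_command(
  deltas=[
    {"hand": 50,"tx": -11,"ty": 4,"tz": 0,"wx": 0,"wy": 0,"wz": 0.01},
    {"hand": 50,"tx": -11,"ty": 5,"tz": 0,"wx": 0,"wy": 0,"wz": 0},
    {"hand": 50,"tx": 0,"ty": 10,"tz": 0,"wx": 0,"wy": 0,"wz": 0},
    {"hand": 50,"tx": 0,"ty": 9,"tz": 0,"wx": 0,"wy": 0,"wz": 0},
    {"hand": 50,"tx": 0,"ty": 0,"tz": 0,"wx": 0,"wy": 0,"wz": 0},
  ],
)

```text
clock: 12.9
eef_pos: [563.3, 173.2, 12.5]
tcp_rot: [-3.14, 0.001, 1.379]
contact_force: [-4.3, -0.6, 11.4]
opening: 0.567
grasp_force: 85.4
```

Run:
```python
from h import *
from rig import r,imaging
to(545.8,177,12,79.5)
f=imaging.grab_frame("wrist"); pickle.dump(f,open("w6.pkl","wb"))
im=f["image"][:,:,::-1]
cv2.imwrite("pics/w6.png",cv2.resize(im[80:400,400:640],None,fx=1.8,fy=1.8))
```

```text
t 12.9 at [563.3 173.2  12.5] yaw 79.0 | tx 0.4 ty -17.9 tz 0.5 wz -0.009 F [-4.3 -0.6 11.4] q6 0.49 open 0.57
```

View pics/w6.png

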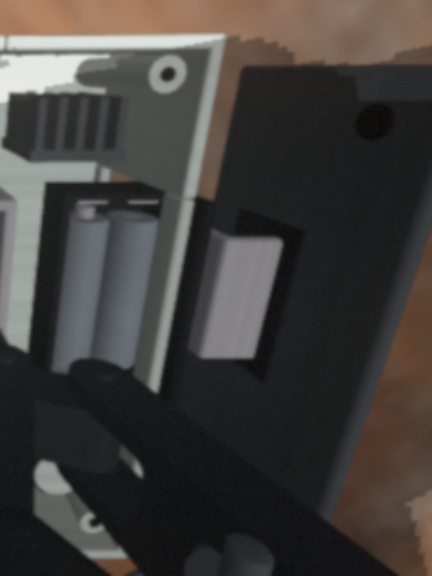

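The tongue at crop (215,295) is just short of the tray front and well centred on it. Pressing about 24 mm more.

Call:
arm_command(
  deltas=[
    {"hand": 50,"tx": 0,"ty": 4,"tz": 0,"wx": 0,"wy": 0,"wz": 0},
    {"hand": 50,"tx": 0,"ty": 4,"tz": 0,"wx": 0,"wy": 0,"wz": 0},
    {"hand": 50,"tx": 0,"ty": 4,"tz": 0,"wx": 0,"wy": 0,"wz": 0},
    {"hand": 50,"tx": 0,"ty": 3,"tz": 0,"wx": 0,"wy": 0,"wz": 0},
    {"hand": 50,"tx": 0,"ty": 2,"tz": 0,"wx": 0,"wy": 0,"wz": 0},
    {"hand": 50,"tx": 0,"ty": 2,"tz": 0,"wx": 0,"wy": 0,"wz": 0},
  ],
)

```text
clock: 13.7
eef_pos: [578.1, 170.2, 12.7]
tcp_rot: [-3.133, 0.003, 1.379]
contact_force: [-21.7, 5.4, 25.7]
opening: 0.568
grasp_force: 85.9
```

Call:
arm_command(
  deltas=[
    {"hand": 50,"tx": 0,"ty": 2,"tz": 0,"wx": 0,"wy": 0,"wz": 0},
    {"hand": 50,"tx": 0,"ty": 1,"tz": 0,"wx": 0,"wy": 0,"wz": 0},
  ],
)

```text
clock: 13.95
eef_pos: [581.1, 169.6, 12.7]
tcp_rot: [-3.133, 0.003, 1.379]
contact_force: [-21.8, 5.5, 25.7]
opening: 0.567
grasp_force: 85.9
```

Call:
arm_command(
  deltas=[
    {"hand": 50,"tx": 0,"ty": 1,"tz": 0,"wx": 0,"wy": 0,"wz": 0},
    {"hand": 50,"tx": 0,"ty": 1,"tz": 0,"wx": 0,"wy": 0,"wz": 0},
  ],
)

```text
clock: 14.2
eef_pos: [582.9, 169.3, 12.7]
tcp_rot: [-3.133, 0.003, 1.379]
contact_force: [-21.8, 5.5, 25.3]
opening: 0.571
grasp_force: 85.9
```

Call:
arm_command(
  deltas=[
    {"hand": 50,"tx": 0,"ty": 1,"tz": 0,"wx": 0,"wy": 0,"wz": 0},
    {"hand": 50,"tx": 0,"ty": 1,"tz": 0,"wx": 0,"wy": 0,"wz": 0},
  ],
)

```text
clock: 14.45
eef_pos: [584.8, 168.9, 12.7]
tcp_rot: [-3.133, 0.003, 1.379]
contact_force: [-22.1, 5.8, 26.1]
opening: 0.567
grasp_force: 85.9
```

Call:
arm_command(
  deltas=[
    {"hand": 50,"tx": 0,"ty": 1,"tz": 0,"wx": 0,"wy": 0,"wz": 0},
    {"hand": 50,"tx": 0,"ty": 1,"tz": 0,"wx": 0,"wy": 0,"wz": 0},
  ],
)

```text
clock: 14.7
eef_pos: [586.8, 168.6, 12.7]
tcp_rot: [-3.133, 0.003, 1.379]
contact_force: [-23.6, 5.6, 25.6]
opening: 0.568
grasp_force: 85.9
```

Call:
arm_command(
  deltas=[
    {"hand": 50,"tx": 0,"ty": 1,"tz": 0,"wx": 0,"wy": 0,"wz": 0},
    {"hand": 50,"tx": 0,"ty": 1,"tz": 0,"wx": 0,"wy": 0,"wz": 0},
  ],
)

```text
clock: 14.95
eef_pos: [587.7, 168.4, 12.7]
tcp_rot: [-3.131, 0.003, 1.379]
contact_force: [-30.6, 8.1, 33.4]
opening: 0.566
grasp_force: 86.1
```

Call:
arm_command(
  deltas=[
    {"hand": 50,"tx": 0,"ty": 1,"tz": 0,"wx": 0,"wy": 0,"wz": 0},
    {"hand": 50,"tx": 0,"ty": 0,"tz": 0,"wx": 0,"wy": 0,"wz": 0},
  ],
)

```text
clock: 15.2
eef_pos: [587.7, 168.3, 12.8]
tcp_rot: [-3.129, 0.003, 1.379]
contact_force: [-30.9, 8.8, 33.6]
opening: 0.566
grasp_force: 86.2
```

Run:
```python
from h import *
from rig import r,imaging
to(0,0,12,79.5)
f=imaging.grab_frame("wrist"); pickle.dump(f,open("w7.pkl","wb"))
im=f["image"]; g=im.mean(2)
# known relation: right rim at z46 vs tray plate along row 215 ; print profile
for row in (200,230): print(row,g[row,425:530:1].round(0).astype(int).tolist())
```

```text
t 15.2 at [587.7 168.3  12.8] yaw 79.0 | tx -277.4 ty -544.8 tz 0.8 wz -0.009 F [-30.9   8.8  33.6] q6 0.46 open 0.57
200 [72, 68, 61, 62, 66, 71, 74, 75, 74, 75, 74, 74, 75, 75, 76, 76, 76, 77, 75, 75, 77, 75, 75, 76, 75, 73, 73, 70, 64, 54, 35, 27, 23, 23, 25, 26, 22, 26, 23, 22, 26, 21, 25, 23, 24, 24, 23, 26, 22, 24, 23, 24, 24, 28, 28, 30, 32, 32, 33, 37, 32, 25, 24, 38, 58, 72, 74, 72, 76, 75, 76, 77, 76, 86, 106, 130, 147, 156, 159, 157, 146, 114, 62, 35, 37, 35, 35, 35, 36, 33, 36, 34, 31, 35, 34, 35, 33, 31, 33, 35, 32, 29, 34, 36, 34]
230 [87, 69, 66, 68, 73, 76, 79, 83, 87, 90, 94, 97, 100, 103, 103, 107, 110, 110, 113, 116, 114, 114, 116, 114, 113, 107, 93, 68, 37, 21, 23, 26, 23, 25, 24, 24, 23, 26, 23, 23, 23, 23, 24, 24, 23, 24, 24, 27, 28, 29, 31, 48, 88, 125, 137, 140, 139, 137, 123, 95, 76, 73, 72, 75, 75, 76, 76, 82, 94, 118, 140, 154, 157, 157, 156, 144, 114, 65, 30, 18, 19, 17, 21, 20, 21, 31, 34, 33, 35, 35, 34, 34, 36, 34, 35, 35, 32, 33, 35, 34, 34, 32, 34, 32, 32]
```

The firm stop came after 24.9 mm, where 24 mm was expected, so the end tray is home. I'll back off and slide to the pad.

Call:
arm_command(
  deltas=[
    {"hand": 50,"tx": 0,"ty": -8,"tz": 0,"wx": 0,"wy": 0,"wz": 0},
    {"hand": 50,"tx": 0,"ty": -12,"tz": 0,"wx": 0,"wy": 0,"wz": 0},
    {"hand": 50,"tx": 0,"ty": -12,"tz": 0,"wx": 0,"wy": 0,"wz": 0},
    {"hand": 50,"tx": -8,"ty": -11,"tz": 0,"wx": 0,"wy": 0,"wz": 0},
    {"hand": 50,"tx": -18,"ty": 0,"tz": 0,"wx": 0,"wy": 0,"wz": 0},
    {"hand": 50,"tx": -18,"ty": 0,"tz": 0,"wx": 0,"wy": 0,"wz": 0},
    {"hand": 50,"tx": -18,"ty": 0,"tz": 0,"wx": 0,"wy": 0,"wz": 0},
    {"hand": 50,"tx": -18,"ty": 0,"tz": 0,"wx": 0,"wy": 0,"wz": 0},
  ],
)

```text
clock: 16.25
eef_pos: [537.6, 97.9, 12.6]
tcp_rot: [3.141, -0.001, 1.378]
contact_force: [2.0, 5.8, 5.6]
opening: 0.567
grasp_force: 85.4
```

Call:
arm_command(
  deltas=[
    {"hand": 50,"tx": -18,"ty": 0,"tz": 0,"wx": 0,"wy": 0,"wz": 0},
    {"hand": 50,"tx": -18,"ty": 0,"tz": 0,"wx": 0,"wy": 0,"wz": 0},
    {"hand": 50,"tx": -18,"ty": 0,"tz": 0,"wx": 0,"wy": 0,"wz": 0},
    {"hand": 50,"tx": -18,"ty": 0,"tz": 0,"wx": 0,"wy": 0,"wz": 0},
    {"hand": 50,"tx": -18,"ty": 0,"tz": 0,"wx": 0,"wy": 0,"wz": 0},
    {"hand": 50,"tx": -18,"ty": 0,"tz": 0,"wx": 0,"wy": 0,"wz": 0},
    {"hand": 50,"tx": -18,"ty": 0,"tz": 0,"wx": 0,"wy": 0,"wz": 0},
    {"hand": 50,"tx": -18,"ty": 0,"tz": 0,"wx": 0,"wy": 0,"wz": -0.02},
  ],
)

```text
clock: 17.25
eef_pos: [509.9, -43.3, 12.5]
tcp_rot: [3.141, -0.001, 1.398]
contact_force: [1.8, 8.6, 7.5]
opening: 0.568
grasp_force: 85.4
```

Call:
arm_command(
  deltas=[
    {"hand": 50,"tx": -18,"ty": 0,"tz": 0,"wx": 0,"wy": 0,"wz": -0.06},
    {"hand": 50,"tx": -12,"ty": 0,"tz": 0,"wx": 0,"wy": 0,"wz": -0.06},
    {"hand": 50,"tx": 0,"ty": 0,"tz": 0,"wx": 0,"wy": 0,"wz": 0},
  ],
)

```text
clock: 17.62
eef_pos: [505.1, -74.1, 12.5]
tcp_rot: [-3.141, 0.001, 1.52]
contact_force: [-1.3, -5.2, 8.4]
opening: 0.568
grasp_force: 85.4
```

Run:
```python
from h import *
from rig import r,imaging
to(499,-80,12,87)
f=imaging.grab_frame("wrist"); pickle.dump(f,open("w8.pkl","wb"))
pickle.dump(imaging.grab_frame("top"),open("t8.pkl","wb"))
cv2.imwrite("pics/w8.png",f["image"][:,:,::-1])
```

```text
t 17.62 at [505.1 -74.1  12.5] yaw 87.1 | tx -6.2 ty -5.8 tz 0.5 wz 0.001 F [-1.3 -5.2  8.4] q6 -0.1 open 0.57
```

View pics/w8.png

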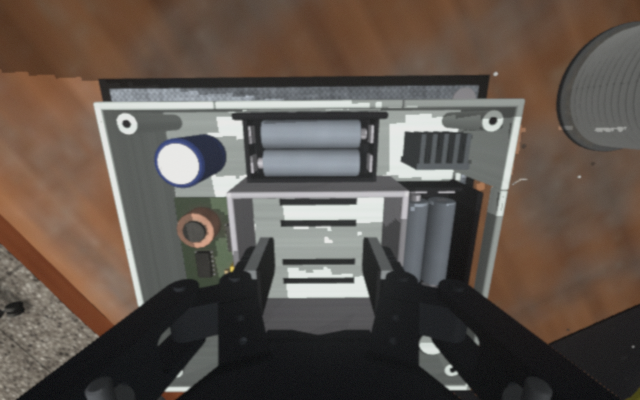

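Both trays are in. The pad's far edge runs (102,80)–(489,75) and the rim's far corners are at (95,103) and (524,99); next I'll work out the correction.

Run:
```python
from h import *
f=pickle.load(open("w8.pkl","rb"))
g=f["image"].mean(2)
# refine edge rows of the pad rim outer edge by gradient, and chassis far rim
def edge(cols,r0,r1,sgn):
    P=[]
    for c in cols:
        d=sgn*np.diff(cv2.GaussianBlur(g,(1,3),0)[r0:r1,c]); P.append((c,r0+np.argmax(d)+.5))
    k=np.polyfit(*np.array(P).T,1); k=np.polyfit(*np.array([p for p in P if abs(np.polyval(k,p[0])-p[1])<1.5]).T,1); return k
kp=edge(range(130,470,4),70,84,-1); kc=edge(range(110,215,3),95,106,1)
print("pad rows at 102,489",np.polyval(kp,[102,489]).round(1),"rim at 95,524",np.polyval(kc,[95,524]).round(1))
p=ray(f,[(102,np.polyval(kp,102)),(489,np.polyval(kp,489))],1); c=ray(f,[(95.5,103),(524,99.3)],46)
for n,q in (("pad",p),("rim",c)):
    v=q[0]-q[1]; print(n,q.round(1).tolist(),"len",np.hypot(*v[:2]).round(1),"xdir deg",np.degrees(np.arctan2(-v[1],-v[0])).round(2))
u=(p[1]-p[0])[:2];u/=np.hypot(*u); n=np.array([-u[1],u[0]])
padc=p.mean(0)[:2]-90*n; v=(c[1]-c[0])[:2]; v/=np.hypot(*v); m=np.array([-v[1],v[0]]); cc=c.mean(0)[:2]-70*m
print("pad ctr",padc.round(1),"chassis ctr",cc.round(1)); d=padc-cc
print("move world",d.round(1)); a=np.radians(87.1); print("tx %.1f ty %.1f"%(d@[np.cos(a),np.sin(a)],d@[np.sin(a),-np.cos(a)]))
```

```text
pad rows at 102,489 [78.3 74.1] rim at 95,524 [101.5 101.5]
pad [[398.2, 22.8, 1.0], [595.8, 14.7, 1.0]] len 197.7 xdir deg -2.36
rim [[425.5, 7.3, 46.0], [584.1, 0.6, 46.0]] len 158.8 xdir deg -2.45
pad ctr [493.3 -71.1] chassis ctr [501.8 -66. ]
move world [-8.5 -5.2]
tx -5.6 ty -8.2
```

Call:
arm_command(
  deltas=[
    {"hand": 50,"tx": -3,"ty": -4,"tz": 0,"wx": 0,"wy": 0,"wz": 0},
    {"hand": 50,"tx": -3,"ty": -3.5,"tz": 0,"wx": 0,"wy": 0,"wz": 0},
    {"hand": 50,"tx": 0,"ty": 0,"tz": 0,"wx": 0,"wy": 0,"wz": 0},
    {"hand": 50,"tx": 0,"ty": 0,"tz": 0,"wx": 0,"wy": 0,"wz": 0},
  ],
)

```text
clock: 18.23
eef_pos: [498.0, -78.9, 12.5]
tcp_rot: [3.141, -0.0, 1.518]
contact_force: [2.9, 0.1, 6.2]
opening: 0.567
grasp_force: 85.4
```

Run:
```python
from h import *
from rig import r,imaging
to(498,-81,12,87)
```

```text
t 18.23 at [498.  -78.9  12.5] yaw 87.0 | tx -2.1 ty 0.1 tz 0.5 wz -0.000 F [2.9 0.1 6.2] q6 -0.11 open 0.57
```

Call:
arm_command(
  deltas=[
    {"hand": 40,"tx": 0,"ty": 0,"tz": 0,"wx": 0,"wy": 0,"wz": 0},
    {"hand": 25,"tx": 0,"ty": 0,"tz": 0,"wx": 0,"wy": 0,"wz": 0},
    {"hand": 25,"tx": 0,"ty": 0,"tz": 0,"wx": 0,"wy": 0,"wz": 0},
    {"hand": 25,"tx": 0,"ty": 0,"tz": -15,"wx": 0,"wy": 0,"wz": 0},
    {"hand": 25,"tx": 0,"ty": 0,"tz": -30,"wx": 0,"wy": 0,"wz": 0},
    {"hand": 25,"tx": 0,"ty": 0,"tz": -30,"wx": 0,"wy": 0,"wz": 0},
    {"hand": 25,"tx": 0,"ty": 0,"tz": -40,"wx": 0,"wy": 0,"wz": 0},
    {"hand": 25,"tx": 0,"ty": 0,"tz": -40,"wx": 0,"wy": 0,"wz": 0},
  ],
)

```text
clock: 19.23
eef_pos: [497.7, -78.6, 169.4]
tcp_rot: [3.141, 0.0, 1.519]
contact_force: [0.8, 1.0, -0.5]
opening: 0.291
grasp_force: 0.0
```

Call:
arm_command(
  deltas=[
    {"hand": 25,"tx": -55,"ty": -20,"tz": 0,"wx": 0,"wy": 0,"wz": 0},
    {"hand": 25,"tx": -55,"ty": -20,"tz": 0,"wx": 0,"wy": 0,"wz": 0},
    {"hand": 25,"tx": -55,"ty": -20,"tz": 0,"wx": 0,"wy": 0,"wz": 0},
    {"hand": 25,"tx": -55,"ty": -20,"tz": 0,"wx": 0,"wy": 0,"wz": 0},
    {"hand": 25,"tx": -55,"ty": -20,"tz": 0,"wx": 0,"wy": 0,"wz": 0},
    {"hand": 25,"tx": -55,"ty": -20,"tz": 0,"wx": 0,"wy": 0,"wz": 0},
    {"hand": 25,"tx": 0,"ty": 0,"tz": 0,"wx": 0,"wy": 0,"wz": 0},
  ],
)

```text
clock: 20.1
eef_pos: [359.5, -405.3, 168.3]
tcp_rot: [3.141, 0.002, 1.515]
contact_force: [-0.3, 1.5, -0.2]
opening: 0.288
grasp_force: 0.0
```

Run:
```python
from h import *
from rig import r,imaging
to(498,-81,12,87)
f=imaging.grab_frame("top"); pickle.dump(f,open("t9.pkl","wb"))
im=f["image"][:,:,::-1]; print(im.shape)
cv2.imwrite("pics/t9.png",cv2.resize(im[180:280,350:460],None,fx=6,fy=6,interpolation=cv2.INTER_CUBIC))
```

```text
t 20.1 at [ 359.5 -405.3  168.3] yaw 86.8 | tx 331.6 ty 120.1 tz 156.3 wz -0.004 F [-0.3  1.5 -0.2] q6 -0.79 open 0.29
(400, 640, 3)
```

View pics/t9.png

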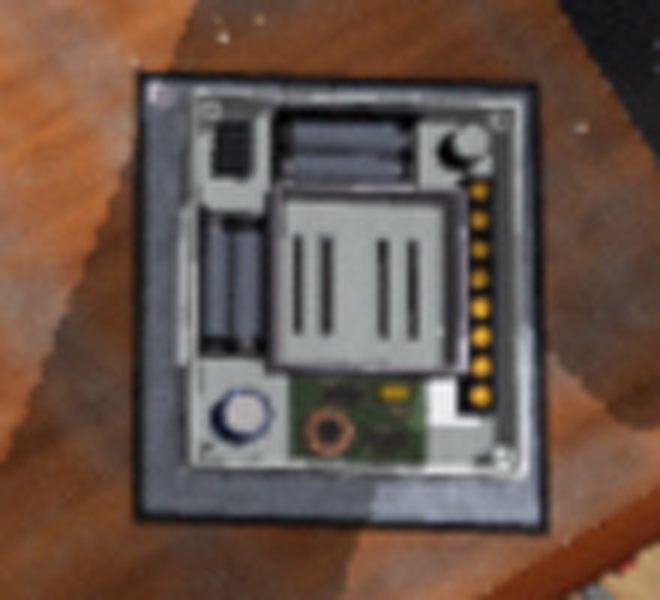

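The chassis stands on the pad with both trays in. The crop corners are: pad (138,73), (537,83), (546,530), (135,522); rim (190,88), (528,97), (523,476), (180,467).

Run:
```python
from h import *
f=pickle.load(open("t9.pkl","rb"))
def q(P,z):
    uv=(np.array(P)+.5)/6-.5+[350,180]; w=ray(f,uv,z)[:,:2]
    s=[np.hypot(*(w[i]-w[(i+1)%4])).round(1) for i in range(4)]
    x=w[0]+w[1]-w[2]-w[3]; y=w[0]+w[3]-w[1]-w[2]
    print(w.round(1).tolist(),s,"ctr",w.mean(0).round(1),"yaw",np.degrees(np.arctan2(x[1],x[0])).round(2),np.degrees(np.arctan2(-y[0],y[1])).round(2)); return w.mean(0)
a=q([(138,73),(537,83),(546,530),(135,522)],1); b=q([(190,88),(528,97),(523,476),(180,467)],46); print("off",(b-a).round(1))
f0=pickle.load(open("f0.pkl","rb"))["top"]
# disturbed objects? compare pictures round them
d=np.abs(f["image"].astype(int)-f0["image"]).mean(2)
for n,(u,v) in dict(bottle=(260,133),reel=(377,163),bowl=(309,289),batt=(232,179),brk=(318,152)).items(): print(n,d[v-18:v+18,u-18:u+18].mean().round(1))
```

```text
[[597.9, 11.1], [591.3, -166.4], [394.3, -157.6], [399.7, 19.4]] [np.float64(177.6), np.float64(197.2), np.float64(177.1), np.float64(198.3)] ctr [495.8 -73.4] yaw -2.48 -1.94
[[581.2, -5.1], [575.7, -149.5], [414.6, -137.2], [420.0, 5.4]] [np.float64(144.5), np.float64(161.5), np.float64(142.7), np.float64(161.6)] ctr [497.9 -71.6] yaw -4.05 -2.18
off [2.1 1.8]
bottle 2.2
reel 7.4
bowl 2.1
batt 2.0
brk 2.1
```

The chassis is centred to about 2 mm and square to about 1°, which is as fine as the calibration goes. I'll check the reel, whose patch differs slightly, before handing in.

Run:
```python
from h import *
from rig import r
for n in ("f0","t9"):
    f=pickle.load(open(n+".pkl","rb")); f=f.get("top",f); p=f["image"][140:188,352:402]
    m=(cv2.cvtColor(p,cv2.COLOR_RGB2HSV)[:,:,1]<70).astype(np.uint8); k=max(cv2.findContours(m,0,1)[0],key=cv2.contourArea)
    c=cv2.minEnclosingCircle(k); print(n,c)
r0=cv2.minEnclosingCircle
a,b=[(lambda f:f.get("top",f))(pickle.load(open(n+".pkl","rb")))["image"][140:188,352:402] for n in ("f0","t9")]
print(cv2.phaseCorrelate(*[cv2.Canny(cv2.cvtColor(i,cv2.COLOR_RGB2GRAY),60,150).astype(np.float64) for i in (a,b)]))
```

```text
f0 ((24.102272033691406, 23.530303955078125), 14.080633163452148)
t9 ((24.102272033691406, 23.530303955078125), 14.080633163452148)
((-0.05300946921968119, -0.05526531378436417), 0.74566018160622)
```

The reel has not moved; the difference was only shadow. Handing in.

```bash
python3 -c "
from rig import r
print(r.sign_off())"
```

```text
the job is handed in; nothing more can be done
None
```

I pressed both trays home on the tongue, side tray first, then slid the chassis onto the pad, let go and handed the job in at about 20 s; it sits within about 2 mm of the pad's middle and 1–2° of square, and the bottle, reel, bowl and battery have not moved.

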